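# Pull the cup case's shutter down with the hook pole

### The job

Close the cup case for the night: take the hook pole from its rest, put its hook through the ring on the shutter and ease the shutter down the slope until the hidden catch snaps in and holds it shut, then unhook and lay the pole back in its rest as it lay. Where the catch sits differs from case to case, so feel for it, never pulling on the ring with more than 18 N; move the shutter only with the pole, not with the hand, and leave the cup, bell, pitcher and timer standing where they are.

Things in the scene. Friction and masses are not known exactly. Their poses are not given: they have to be found in the camera images.
- case: wooden cup case fixed on the worktop, 155 deep (x) x 180 wide (y) x 305 mm high; x points from its front into it, origin at the centre of its underside. Its front is upright up to 180 mm, above that it slopes back at 40 degrees from level; the light wooden slatted shutter runs in this slope between the side cheeks
- slope (a point): middle of the lower end of the case's slope. In the case's frame up the slope is (0.766, 0, 0.643) and off the slope (its normal) is (-0.643, 0, 0.766). The shutter slides down the slope, toward the robot and down
- sash (a joint): travel of the shutter down the slope, m: 0 = up, open (the start). A light spring draws it up again unless caught; easing it down takes 1 to 3 N plus 40 N per m/s. Anywhere from 34 to 72 mm it meets the catch: the pull rises to 7 to 12 N, falls off over 8 mm, then the catch snaps: the shutter runs ahead some 5 mm, the hook goes slack. Rigid stop 2 mm further. Caught it reads 48 to 87 mm, by case
- sash_ring (a point): centre of the dark steel ring on the shutter, 24 mm inner and 36 mm outer diameter, bar 6 mm thick. It lies parallel to the slope (hole axis along the slope's normal), 26 mm off the shutter's face, carried by a bent post on its upper side; its lower, near side is free. Moves with the shutter
- catch: the spring ball catch hidden inside the case's left (+y) cheek, not visible; its origin is only a mark on the case and does not tell where along the slope the catch is set. It bears on the shutter when the shutter is caught
- pole: loose hook pole, 150 g. Dark wooden handle 125 long x 16 wide (y) x 22 mm, then an 8 mm steel rod ending in a hook. In its frame (upright as it lies in the rest) it leans up to +x at 40 degrees, along (0.766, 0, 0.643). Origin = grip point in the handle, near the centre of mass, 75 mm from its tail, 50 from its front end. Grip from straight above, closing along y on the 16 mm
- pole_hook (a point): middle of the hook's prong, on the pole's line 135 mm ahead of the grip point. The rod swings up 28 mm off the line before it and comes back as an 8 mm prong pointing along (0.643, 0, -0.766) of the pole, tip 18 mm past this point, bent 3 mm back. With this point in the ring's plane and the pole parallel to the slope, the pull runs in line with the handle
- rest: pole rest fixed on the worktop: dark board 170 x 75 x 10 mm, steel channel 24 mm wide with an end stop for the handle's tail (from 42 mm behind the grip point), V fork under the rod 82 mm ahead of the grip point. Origin at the underside, below the lying pole's grip point; x toward the hook end. The pole lifts straight up out and is laid straight down in
- rest_seat (a point): where the pole's origin is when it lies in the rest, 85 mm above the worktop; the pole's frame is then parallel to the rest's
- cup: blue demitasse 65 x 83 x 53 mm, loose bystander, origin under its centre
- bell: service bell 68 mm across, 53 mm high, loose bystander, origin under its centre
- pitcher: metal milk pitcher 65 x 96 x 80 mm, loose bystander, origin under its centre
- timer: small kitchen timer 58 x 62 x 18 mm, loose bystander, origin under its centre

How it is judged:
By the outcome, as a careful person would: the job done as asked, in the order asked, and still so for the second after the job is handed in, with the robot touching nothing.
It also fails if it takes over 67 s, if anything falls off the work surface, if the arm or the gripper's body presses on something with over 40 N, if the wrist force passes 120 N, or if a joint passes its speed limit or range.

### The arm

A 6-joint arm with a two-finger parallel gripper is mounted at the origin on a cart in front of the work surface, level with it; the furniture and walls round the work are solid. World frame = base frame: x ahead of the robot, y to its left, z up, the work surface at z = 0. Lengths are in mm, angles in rad, forces in N, time in s.
With the tool pointing down it reaches from about 350 to 975 mm from the base axis. Payload 7.1 kg.
Tool frame: the origin (TCP) lies on the front face of the gripper's body, between the roots of the fingers; the fingertips stand 80 mm ahead of it and the grasp point (between the pads) lies 61 mm ahead of it; z points along the fingers, y is the line along which they close (so a half turn about z gives the same grasp; the last joint's range is limited). The gripper opens to 88 mm and grips with 3 to 60 N. Pads are 20 mm wide; open, the fingers measure 115 mm over their backs; the gripper's body (75 mm by 178 mm) begins 61 mm behind the grasp point.
Start: joints at [-1.207, 0.423, 1.63, -0, 1.089, -0.019], TCP at [233.466, -579.741, 302.675] pointing down, gripper open.
Joint ranges: [-3, 3], [-0.9, 2.11], [0.09, 2.58], [-1.31, 4.45], [0.11, 2.69], [-2.54, 2.54]. Speed limits (rad/s): [2.39, 2.39, 3.01, 3.14, 3.14, 3.14].

### API

Orientations are given as a rotation vector (axis times angle).
In Python, from workcell import readout, vision, close_job gives the robot as it stands.
- The arm moves only by the tool servo_tool, never from a script. Its argument "plan" is a list that holds one entry, the list of rows, each a list of 7 numbers: the gripper command: -1 is fully open, 1 is shut, values between are in proportion, then the shift along the world's x, y, z in units of 40 mm (1.0 is 40 mm), then the turn, a rotation vector about the world's x, y, z in units of 5 degrees (1.0 is 5 degrees). A call has 1 to 5 rows; each row shifts and turns the commanded pose from where the row before left it; what a row does not reach is not made up. A row lasts 1/12 s, in which the tool goes at most 41.7 mm and 7.16 degrees, less where a joint would pass 70% of its speed; a pose out of reach is approached as far as the arm can. A call is refused whole if a number of a shift passes 1 or a number of a turn 1, either way. A call with a gripper value outside its range is refused whole. The fingers move at their own pace and stop on an object; the grip force is fixed at half the most. Time passes only in rows, so rows that do not move let the fingers close. It gives the time, the measured TCP pose, the force, the opening and the grip force at its end, in the units of the state.
- readout.get_obs(): the state, without advancing time (a new reading comes with each control period).
- vision.get_image(name): name is "side" or "top"; returns the picture (400x640x3 uint8, red, green, blue); there is no depth.
- vision.camera_params(name): a dict with "fx", "fy", "cx", "cy" (pixels), "D" ([k1, k2, p1, p2, k3] as OpenCV has them; the pictures are not rectified), "rvec" (rotation vector, rad) and "tvec" (3), from world to camera coordinates, as OpenCV has them. Camera axes: x right, y down, z forward; pixel columns grow to the right and rows downward; lengths in mm; the calibration is good to about 2 mm. A picture is of the moment at which its call begins. camera_params takes no time and is no camera call.
- close_job(): hands the job in; it is judged then, once.
The state is a dict: "t": time; "qpos": joint angles; "qvel": joint speeds; "joint_torque": joint torques, N m; "ee_pos": TCP position; "orientation": TCP orientation; "ft_force": force on the tool from outside, world axes, zero at the start; "moment": the same for the moment, N m; "width": finger opening in mm; "grasp_force": force on a finger pad.
Only numpy, scipy, OpenCV 4.12 (cv2) and the standard library are available. Lean on these libraries where they do the work, as an engineer would, in place of code of your own. Each camera call takes 0.05 s, during which the arm holds its last target. There are 200 camera calls.

## Working session

There is one attempt and no reset: what is moved stays moved. The work goes in short steps, Python scripts to look and compute and a tool call to move; the robot and the scene stay as the last step left them, time stands still between calls to the robot, and variables do not carry over. Pictures are saved under pics/ and viewed, at most 10 in all, crops included, and the job is handed in when it is done.

Besides the shell and the picture viewer there is one more tool, called after "Emit:" as a command line: name --argument value ..., lists and objects as JSON in quotes. servo_tool: Moves the arm, as the interface text tells. Its arguments: {"type":"object","properties":{"plan":{"type":"array"}},"required":["plan"]}

```bash
mkdir -p pics; python3 - <<'E'
from workcell import readout, vision
import cv2
for n in("top","side"):
    im=vision.get_image(n); cv2.imwrite(f"pics/{n}0.png",im[:,:,::-1]); print(n,vision.camera_params(n))
print(readout.get_obs())
E
```

```text
top {'fx': 501.6575442749165, 'fy': 501.6575442749165, 'cx': 324.33560514751787, 'cy': 197.70807731062195, 'D': array([-0.1417114,  0.       ,  0.       ,  0.       ,  0.       ]), 'rvec': array([ 2.14131995, -2.16198934,  0.16530264]), 'tvec': array([ -33.4793344 ,  555.28866787, 1425.42396894])}
side {'fx': 380.5074816227941, 'fy': 380.5074816227941, 'cx': 311.5885373133573, 'cy': 203.8154868257666, 'D': array([-0.0247893,  0.       ,  0.       ,  0.       ,  0.       ]), 'rvec': array([ 0.60504941, -2.46362025,  1.40262852]), 'tvec': array([437.06907208, 286.22276144, 916.41478719])}
{'t': 0.1, 'qpos': array([-1.20698445e+00,  4.23747730e-01,  1.63058793e+00,  2.22416723e-05,
        1.08863512e+00, -1.90049643e-02]), 'qvel': array([-1.25201842e-03, -2.70813041e-03, -1.81062491e-03,  4.49964157e-04,
       -5.81698200e-04, -8.55551837e-05]), 'joint_torque': array([-2.27783414e-03, -5.45616102e+01, -2.74324179e+01,  6.43952633e-02,
        1.88552187e-02, -3.47860646e-05]), 'ee_pos': array([ 233.34563899, -579.38528015,  301.99986542]), 'orientation': array([-3.08288543e+00, -5.97387330e-01,  3.40734500e-04]), 'ft_force': array([-0.74010861,  0.34406661,  0.43063707]), 'moment': array([0.01161307, 0.01256338, 0.00696374]), 'grasp_force': 0.0, 'width': 88.15595325303606}
```

View pics/top0.png

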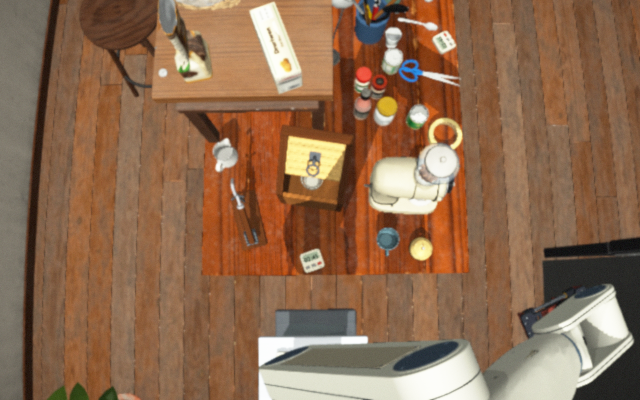

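View pics/side0.png

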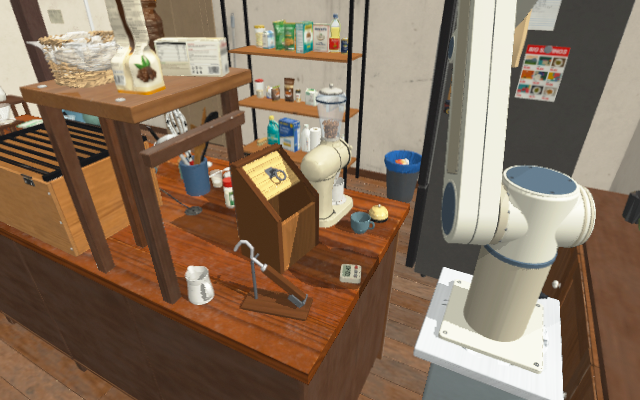

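The top view shows the case around (314,168), the ring near (314,160), and the pole and rest from (237,190) to (252,240). In the side view the ring is near (276,172), the hook at (240,245), and the handle's tail at (300,298). I'll zoom both.

```bash
cat > h.py <<'E'
import numpy as np, cv2
from workcell import readout, vision
P={n:vision.camera_params(n) for n in("top","side")}
def K(p): return np.array([[p["fx"],0,p["cx"]],[0,p["fy"],p["cy"]],[0,0,1]])
def ray(n,uv):
    p=P[n];R=cv2.Rodrigues(p["rvec"])[0]
    x=cv2.undistortPoints(np.array([[uv]],float),K(p),p["D"])[0,0]
    d=R.T@np.array([x[0],x[1],1]); return -R.T@p["tvec"], d/np.linalg.norm(d)
def onz(n,uv,z):
    c,d=ray(n,uv); return c+d*(z-c[2])/d[2]
def tri(a,b):
    c1,d1=ray("top",a);c2,d2=ray("side",b)
    s=np.linalg.lstsq(np.c_[d1,-d2],c2-c1,rcond=None)[0]
    p,q=c1+s[0]*d1,c2+s[1]*d2; return (p+q)/2,np.linalg.norm(p-q)
def proj(n,X):
    p=P[n];return cv2.projectPoints(np.atleast_2d(np.array(X,float)),p["rvec"],p["tvec"],K(p),p["D"])[0][:,0]
def crop(n,src,x0,y0,x1,y1,s,out):
    im=cv2.imread(src)[y0:y1,x0:x1]; cv2.imwrite(out,cv2.resize(im,None,fx=s,fy=s,interpolation=cv2.INTER_CUBIC))
E
python3 - <<'E'
from h import *
crop("top","pics/top0.png",205,115,365,255,5,"pics/tc.png") if 0 else crop("top","pics/top0.png",205,120,360,250,4.6,"pics/tc.png")
crop("side","pics/side0.png",180,140,340,325,3.2,"pics/sc.png")
E
```

```text
(no output)
```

View pics/tc.png

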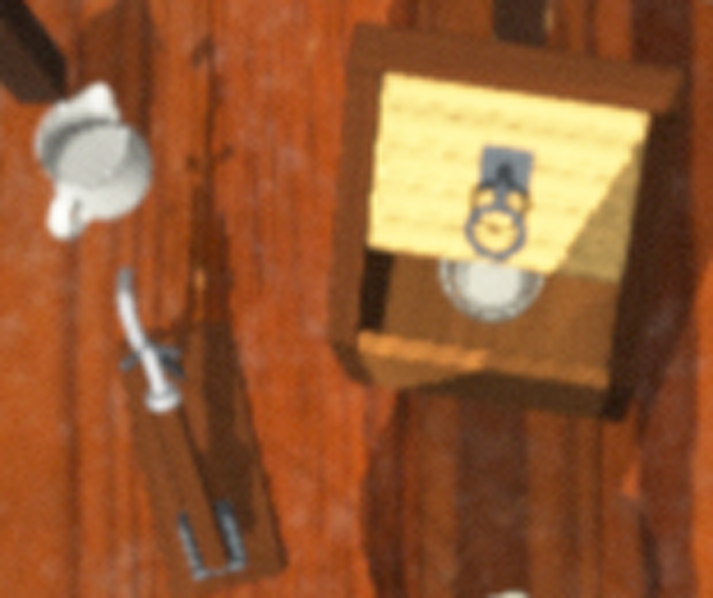

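View pics/sc.png

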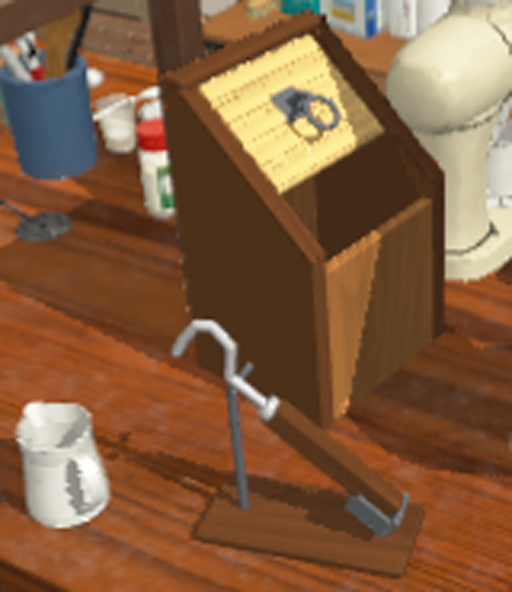

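Crops: in the top crop the ring centre is at (496,230), the case's top back corners at (355,28) and (680,75), the pole collar at (162,400) and the board corners at (280,570), (183,585) and (235,322). The same features are visible in the side crop.

```bash
python3 - <<'E'
from h import *
T=lambda u,v:(205+u/4.6,120+v/4.6)
S=lambda u,v:(180+u/3.2,140+v/3.2)
for n,a,b in [("ring",(496,230),(316,116)),("backL",(355,28),(165,75)),("backR",(680,75),(318,14)),("frontL",(343,345),(325,262)),("frontR",(620,392),(441,178)),
 ("collar",(162,400),(269,407)),("hooktip",(125,270),(178,352)),("boardTailR",(284,570),(406,575)),("boardTailRb",(284,570),(423,512)),("boardFarL",(120,345),(195,530)),("stop",(220,570),(400,515))]:
    print(n,*[np.round(x,1) for x in tri(T(*a),S(*b))])
for n,a,z in [("bTR",(284,570),10),("bTL",(183,587),10),("bFR",(235,322),10),("bFL",(122,345),10),("caseFL",(365,385),0),("caseFR",(610,418),0),("ringz",(496,230),280)]:
    print(n,np.round(onz("top",T(*a),z),1))
for n,a in [("boardTail -y",(423,512)),("boardTail +y",(406,575)),("boardFar+y",(195,530)),("boardFar -y",(222,485))]: print(n,np.round(onz("side",S(*a),10),1))
print(np.round(onz("side",S(328,425),0),1),np.round(onz("side",S(445,330),0),1))
im=cv2.imread("pics/top0.png"); 
import cv2
# blobs for bystanders approx
for n,uv,z in [("pitcher",(225,154),60),("timer",(313,261),18),("cup",(388,239),50)]: print(n,np.round(onz("top",uv,z)))
E
```

```text
ring [595.8  -7.7 253.8] 2.6
backL [695.1  65.3 301.4] 1.3
backR [ 663.6 -110.1  298.7] 11.9
frontL [541.5  80.2 174.1] 5.3
frontR [514.1 -77.9 179.6] 0.7
collar [520.3 195.1 116.2] 0.2
hooktip [591.1 211.  154.4] 4.0
boardTailR [430.3 141.9 -71. ] 6.4
boardTailRb [423.1 133.1  -2.3] 1.6
boardFarL [570.2 240.5   5.1] 1.2
stop [422.4 170.9  28. ] 0.2
bTR [423.2 132.1  10. ]
bTL [412.7 197.1  10. ]
bFR [584.4 164.9  10. ]
bFL [569.9 238.6  10. ]
caseFL [543.7  80.8   0. ]
caseFR [520.6 -78.5   0. ]
ringz [589.4  -8.6 280. ]
boardTail -y [416.5 143.8  10. ]
boardTail +y [397.4 207.6  10. ]
boardFar+y [566.2 244.   10. ]
boardFar -y [576.9 193.   10. ]
[545.   79.8   0. ] [516.5 -93.2   0. ]
pitcher [684. 251.  60.]
timer [372.  -4.  18.]
cup [ 432. -221.   50.]
```

Emit:
servo_tool --plan '[[[-1,0.31,0.95,-0.075,0,0,-0.094],[-1,0.31,0.95,-0.075,0,0,-0.094],[-1,0.31,0.95,-0.075,0,0,-0.094],[-1,0.31,0.95,-0.075,0,0,-0.094],[-1,0.31,0.95,-0.075,0,0,-0.094]]]'

```text
t: 0.52
ee_pos: [295.4, -387.8, 287.2]
orientation: [-3.096, -0.533, 0.0]
ft_force: [0.6, 0.7, 0.3]
width: 87.9
grasp_force: 0.0
```

Emit:
servo_tool --plan '[[[-1,0.31,0.95,-0.075,0,0,-0.094],[-1,0.31,0.95,-0.075,0,0,-0.094],[-1,0.31,0.95,-0.075,0,0,-0.094],[-1,0.31,0.95,-0.075,0,0,-0.094],[-1,0.31,0.95,-0.075,0,0,-0.094]]]'

```text
t: 0.93
ee_pos: [357.4, -197.9, 272.5]
orientation: [-3.106, -0.469, -0.0]
ft_force: [0.4, -0.0, -0.1]
width: 88.0
grasp_force: 0.0
```

Emit:
servo_tool --plan '[[[-1,0.31,0.95,-0.075,0,0,-0.094],[-1,0.31,0.95,-0.075,0,0,-0.094],[-1,0.31,0.95,-0.075,0,0,-0.094],[-1,0.31,0.95,-0.075,0,0,-0.094],[-1,0.31,0.95,-0.075,0,0,-0.094]]]'

```text
t: 1.35
ee_pos: [419.5, -7.7, 257.6]
orientation: [3.115, 0.406, 0.0]
ft_force: [1.1, -0.8, 1.8]
width: 87.9
grasp_force: 0.0
```

Emit:
servo_tool --plan '[[[-1,0.31,0.95,-0.075,0,0,-0.094],[-1,0.31,0.95,-0.075,0,0,-0.094],[-1,0.31,0.95,-0.075,0,0,-0.094],[-1,0.31,0.95,-0.075,0,0,-0.094],[-1,0.31,0.95,-0.075,0,0,-0.094]]]'

```text
t: 1.77
ee_pos: [481.4, 182.4, 242.3]
orientation: [3.123, 0.343, -0.001]
ft_force: [0.6, -0.3, 0.2]
width: 88.1
grasp_force: 0.0
```

Emit:
servo_tool --plan '[[[-1,0.05,0.1,-0.6,0,0,0.1],[-1,0,0,-0.6,0,0,0],[-1,0,0,-0.6,0,0,0],[-1,0,0,-0.5,0,0,0],[-1,0,0,-0.1,0,0,0]]]'

```text
t: 2.18
ee_pos: [481.6, 183.8, 143.6]
orientation: [3.12, 0.357, -0.009]
ft_force: [-0.7, -0.3, 0.1]
width: 87.9
grasp_force: 0.0
```

```bash
python3 - <<'E'
from h import *
cv2.imwrite("pics/side1.png",vision.get_image("side")[:,:,::-1]);cv2.imwrite("pics/top1.png",vision.get_image("top")[:,:,::-1])
a=cv2.resize(cv2.imread("pics/side1.png")[170:320,180:340],None,fx=2.5,fy=2.5,interpolation=2)
b=cv2.resize(cv2.imread("pics/top1.png")[130:280,180:340],None,fx=2.5,fy=2.5,interpolation=2)
cv2.imwrite("pics/c1.png",cv2.hconcat([a,b])); o=readout.get_obs();print(o["ee_pos"],o["ft_force"])
E
```

```text
[482.81352307 184.04602139 145.79400752] [ 0.23780569 -0.58887143  0.62708723]
```

View pics/c1.png

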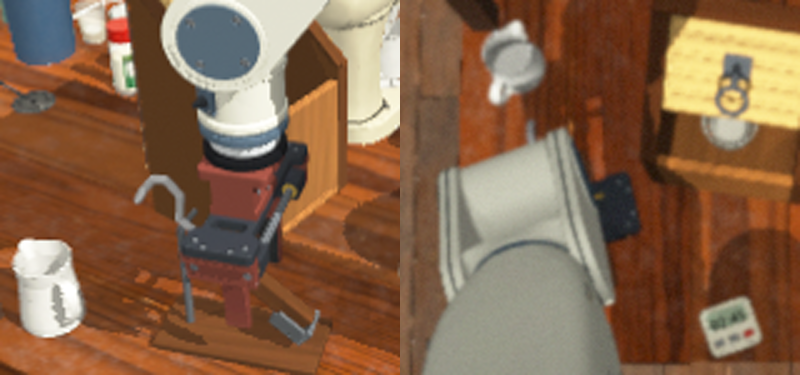

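The fingers straddle the handle (side crop around (235,300)), so I'm closing.

Emit:
servo_tool --plan '[[[0.45,0,0,0,0,0,0],[0.45,0,0,0,0,0,0],[0.45,0,0,0,0,0,0],[0.45,0,0,0,0,0,0],[0.45,0,0,0,0,0,0]]]'

```text
t: 2.7
ee_pos: [483.8, 184.3, 147.4]
orientation: [-3.121, -0.356, -0.002]
ft_force: [-0.6, -0.4, 0.3]
width: 57.7
grasp_force: 0.0
```

Emit:
servo_tool --plan '[[[0.45,0,0,0,0,0,0],[0.45,0,0,0,0,0,0],[0.45,0,0,0,0,0,0],[0.45,0,0,0,0,0,0],[0.45,0,0,0,0,0,0]]]'

```text
t: 3.12
ee_pos: [483.4, 184.3, 146.6]
orientation: [3.121, 0.357, -0.0]
ft_force: [0.8, 0.0, 0.2]
width: 25.9
grasp_force: 0.0
```

Emit:
servo_tool --plan '[[[0.55,0,0,0,0,0,0],[0.55,0,0,0,0,0,0],[0.55,0,0,0,0,0,0],[0.55,0,0,0,0,0,0],[0.55,0,0,0,0,0,0]]]'

```text
t: 3.53
ee_pos: [483.4, 184.4, 146.7]
orientation: [-3.121, -0.356, 0.0]
ft_force: [-0.6, 1.5, 0.5]
width: 19.8
grasp_force: 1.4
```

Emit:
servo_tool --plan '[[[0.55,0,0.05,0,0,0,0],[0.6,0,0,0,0,0,0],[1,0,0,0,0,0,0],[1,0,0,0,0,0,0],[1,0,0,0,0,0,0]]]'

```text
t: 3.95
ee_pos: [483.4, 186.2, 146.8]
orientation: [3.121, 0.357, 0.0]
ft_force: [-1.3, 0.6, 3.7]
width: 16.2
grasp_force: 29.9
```

Emit:
servo_tool --plan '[[[1,0,0,0,0,0,0],[1,0,0,0,0,0,0]]]'

```text
t: 4.12
ee_pos: [483.5, 186.2, 146.8]
orientation: [3.121, 0.357, 0.0]
ft_force: [-2.3, -0.3, 4.7]
width: 15.8
grasp_force: 29.9
```

Emit:
servo_tool --plan '[[[1,0,0,0.1,0,0,0],[1,0,0,0.3,0,0,0],[1,0,0,0.6,0,0,0],[1,0,0,0.6,0,0,0],[1,0,0,0.6,0,0,0]]]'

```text
t: 4.53
ee_pos: [483.1, 186.1, 235.3]
orientation: [3.121, 0.356, -0.002]
ft_force: [1.2, -0.9, -2.5]
width: 16.4
grasp_force: 29.9
```

Emit:
servo_tool --plan '[[[1,0,0,0.6,0,0,0],[1,0,0,0.6,0,0,0],[1,0,0,0.1,0,0,0],[1,0,0,0,0,0,0],[1,0,0,0,0,0,0]]]'

```text
t: 4.95
ee_pos: [483.0, 186.1, 285.9]
orientation: [3.121, 0.356, -0.001]
ft_force: [0.1, 0.3, -1.7]
width: 15.6
grasp_force: 29.9
```

```bash
python3 - <<'E'
from h import *
cv2.imwrite("pics/side2.png",vision.get_image("side")[:,:,::-1]);cv2.imwrite("pics/top2.png",vision.get_image("top")[:,:,::-1])
o=readout.get_obs();print(o)
a=cv2.resize(cv2.imread("pics/side2.png")[150:300,190:350],None,fx=2.5,fy=2.5,interpolation=2)
b=cv2.resize(cv2.imread("pics/top2.png")[120:270,200:360],None,fx=2.5,fy=2.5,interpolation=2)
cv2.imwrite("pics/c2.png",cv2.hconcat([a,b]))
E
```

```text
{'t': 5.05, 'qpos': array([3.44696846e-01, 2.89811632e-01, 1.87982093e+00, 4.72952286e-05,
       9.74848711e-01, 1.68815576e+00]), 'qvel': array([-0.00112569,  0.00673303, -0.00111124,  0.00147822,  0.00228251,
       -0.00198474]), 'joint_torque': array([-2.28569326e-03, -4.53383517e+01, -2.58531886e+01,  4.81577794e-03,
       -9.66480025e-02,  5.27969642e-04]), 'ee_pos': array([482.65231786, 185.94007421, 285.03080657]), 'orientation': array([ 3.1207012 ,  0.35621971, -0.00443007]), 'ft_force': array([-0.48060959,  0.0391501 , -1.51509464]), 'moment': array([0.00812377, 0.09341881, 0.01339823]), 'grasp_force': 29.926326870918274, 'width': 16.04370976281665}
```

View pics/c2.png

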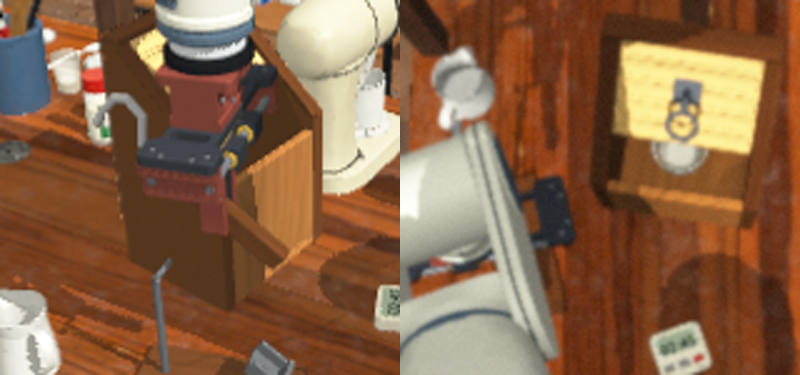

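Emit:
servo_tool --plan '[[[1,-0.13,-0.86,0,0,0,-0.91],[1,-0.13,-0.86,0,0,0,-0.91],[1,-0.13,-0.86,0,0,0,-0.91],[1,-0.13,-0.86,0,0,0,-0.91],[1,-0.13,-0.86,0,0,0,-0.91]]]'

```text
t: 5.47
ee_pos: [456.3, 12.9, 285.2]
orientation: [3.13, -0.271, -0.004]
ft_force: [0.8, -0.0, -1.2]
width: 15.8
grasp_force: 29.9
```

Emit:
servo_tool --plan '[[[1,0,0,0,0,0,0],[1,0,0,0,0,0,0],[1,0,0,0,0,0,0]]]'

```text
t: 5.72
ee_pos: [457.3, 14.3, 285.8]
orientation: [-3.13, 0.267, 0.002]
ft_force: [0.6, 0.2, -2.2]
width: 15.8
grasp_force: 29.9
```

```bash
python3 - <<'E'
from h import *
cv2.imwrite("pics/side3.png",vision.get_image("side")[:,:,::-1]);cv2.imwrite("pics/top3.png",vision.get_image("top")[:,:,::-1])
o=readout.get_obs();print(o["ee_pos"],o["orientation"],o["ft_force"],o["moment"],o["qpos"])
a=cv2.resize(cv2.imread("pics/side3.png")[135:235,230:330],None,fx=4,fy=4,interpolation=2)
b=cv2.resize(cv2.imread("pics/top3.png")[130:230,265:365],None,fx=4,fy=4,interpolation=2)
cv2.imwrite("pics/c3.png",cv2.hconcat([a,b]))
E
```

```text
[457.51350642  15.11398817 286.12519054] [-3.13037269e+00  2.63534110e-01  1.45551515e-03] [-0.50392173 -0.96935392 -1.73619711] [-0.04487578  0.03691089 -0.01230358] [6.90884452e-03 2.00001128e-01 2.00139583e+00 2.84282285e-04
 9.41105263e-01 1.74551392e+00]
```

View pics/c3.png

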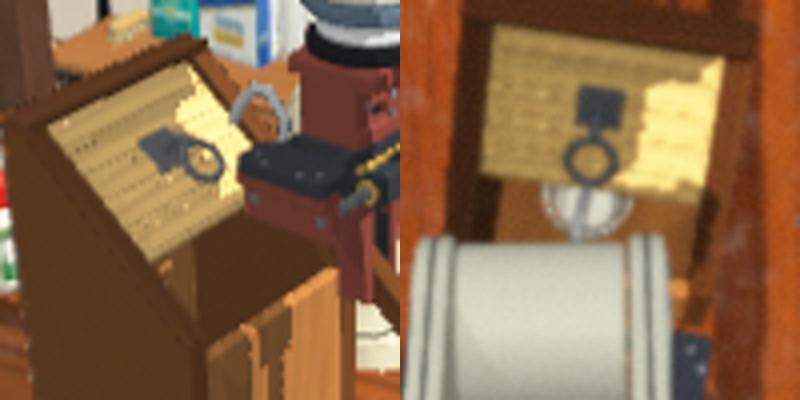

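```bash
cat >> h.py <<'E'
def frame(yaw):  # up-slope, off-slope, lateral
    c,s=np.cos(yaw),np.sin(yaw); return np.array([.766*c,.766*s,.643]),np.array([-.643*c,-.643*s,.766]),np.array([-s,c,0])
E
python3 - <<'E'
from h import *
ring,e=tri((312.75,170),(281,175.25)); print("ring",ring,e)
tip,e2=tri((311.75,176.25),(288.2,165)); print("tip",tip,e2)
o=readout.get_obs();yaw=2*np.arctan2(o["orientation"][1],o["orientation"][0]); yaw=np.arctan(np.tan(yaw));print(np.degrees(yaw))
u,n,l=frame(yaw); g=o["ee_pos"]-[0,0,61]; hp=g+135*u
pts=[g,hp,hp-18*n-3*u,hp+28*n,hp+28*n-30*u]
for p in pts: print(np.round(p,1),proj("top",p)[0],proj("side",p)[0])
print("hp-ring in u,n,l",[(hp-ring)@v for v in(u,n,l)])
E
```

```text
ring [592.51548027  -8.87662016 257.57821209] 3.0701070910838584
tip [568.70256652  -7.307316   293.88459651] 5.428262817092768
-9.624331241801315
[457.5  15.1 225.1] [304.09379718 225.56906236] [320.96344727 200.93297975]
[559.5  -2.2 311.9] [310.0281734  179.68541861] [288.958713   159.90797341]
[568.6  -3.7 296.2] [310.76905364 177.11863854] [286.4721457  164.54793561]
[541.7   0.8 333.4] [308.6134755  185.53210902] [294.07728445 153.87502581]
[519.1   4.7 314.1] [307.22286661 196.33280017] [301.29093604 163.08897455]
hp-ring in u,n,l [np.float64(9.132002720326783), np.float64(63.30449458995338), np.float64(1.0823085048036394)]
```

Emit:
servo_tool --plan '[[[1,0.24,-0.04,-0.43,0,0,0],[1,0.24,-0.04,-0.44,0,0,0],[1,0,0,0,0,0,0],[1,0,0,0,0,0,0]]]'

```text
t: 6.15
ee_pos: [476.3, 12.0, 251.1]
orientation: [3.13, -0.263, -0.004]
ft_force: [-0.3, 0.2, -1.9]
width: 15.9
grasp_force: 29.9
```

```bash
python3 - <<'E'
from h import *
cv2.imwrite("pics/side4.png",vision.get_image("side")[:,:,::-1]);cv2.imwrite("pics/top4.png",vision.get_image("top")[:,:,::-1])
o=readout.get_obs();print(o["ee_pos"],o["orientation"],o["ft_force"])
a=cv2.resize(cv2.imread("pics/side4.png")[145:205,250:310],None,fx=6.6,fy=6.6,interpolation=2)
b=cv2.resize(cv2.imread("pics/top4.png")[140:200,280:340],None,fx=6.6,fy=6.6,interpolation=2)
cv2.imwrite("pics/c4.png",cv2.hconcat([a,b]))
u,n,l=frame(np.radians(-9.65));hp=o["ee_pos"]-[0,0,61]+135*u
print("hp-ring in u,n,l",[(hp-np.array([592.5,-8.9,257.6]))@v for v in(u,n,l)])
E
```

```text
[476.49825328  11.74931195 252.23243039] [-3.13043944e+00  2.64048708e-01  5.29623400e-04] [-0.07978712  0.55305983 -1.43788734]
hp-ring in u,n,l [np.float64(2.101857252513609), np.float64(24.921835313331457), np.float64(0.9118553090546917)]
```

View pics/c4.png

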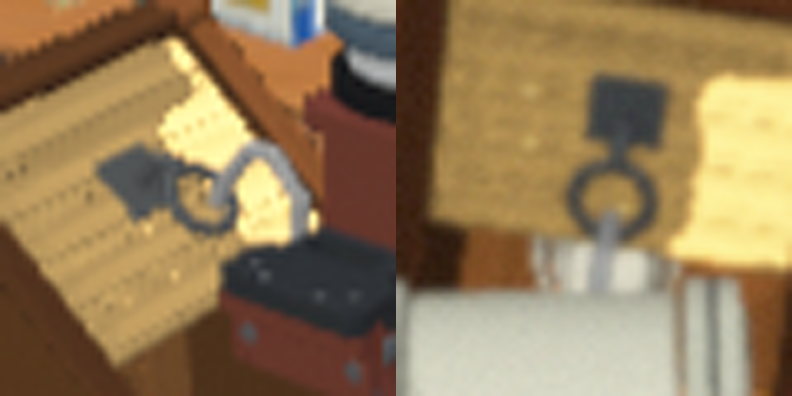

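The prong tip sits just over the ring hole in both views (side (213,200) against (203,200), top (610,215) against (611,198)). Inserting.

Emit:
servo_tool --plan '[[[1,0.13,-0.02,-0.155,0,0,0],[1,0.13,-0.02,-0.155,0,0,0],[1,0.13,-0.02,-0.155,0,0,0],[1,0,0,0,0,0,0]]]'

```text
t: 6.58
ee_pos: [492.9, 8.5, 232.3]
orientation: [3.13, -0.266, -0.001]
ft_force: [-0.6, -0.2, -1.7]
width: 16.1
grasp_force: 29.9
```

Emit:
servo_tool --plan '[[[1,-0.038,0.006,-0.032,0,0,0],[1,-0.075,0.013,-0.064,0,0,0],[1,-0.075,0.013,-0.064,0,0,0],[1,-0.075,0.013,-0.064,0,0,0],[1,-0.075,0.013,-0.064,0,0,0]]]'

```text
t: 7.0
ee_pos: [479.1, 10.9, 222.0]
orientation: [-3.13, 0.266, -0.003]
ft_force: [3.3, -1.1, -0.2]
width: 15.5
grasp_force: 29.9
```

```bash
cat >> h.py <<'E'
def st():
    o=readout.get_obs();u,n,l=frame(np.radians(-9.65));d=o["ee_pos"]-np.array([493,8.5,232.3]);f=o["ft_force"]-np.array([0,0,-1.6])
    print("down",round(-d@u,1),"n",round(d@n,1),"l",round(d@l,1),"pull",round(f@u,1),"fn",round(f@n,1),"fl",round(f@l,1),"t",o["t"],o["width"])
E
python3 -c "
from h import *
st();cv2.imwrite('pics/side5.png',vision.get_image('side')[:,:,::-1]);cv2.imwrite('pics/top5.png',vision.get_image('top')[:,:,::-1])
a=cv2.resize(cv2.imread('pics/side5.png')[145:205,250:310],None,fx=6.6,fy=6.6,interpolation=2)
b=cv2.resize(cv2.imread('pics/top5.png')[140:200,280:340],None,fx=6.6,fy=6.6,interpolation=2)
cv2.imwrite('pics/c5.png',cv2.hconcat([a,b]))"
```

```text
down 17.4 n 1.2 l 0.1 pull 3.5 fn -1.1 fl -0.5 t 7.0 15.526304606929381
```

View pics/c5.png

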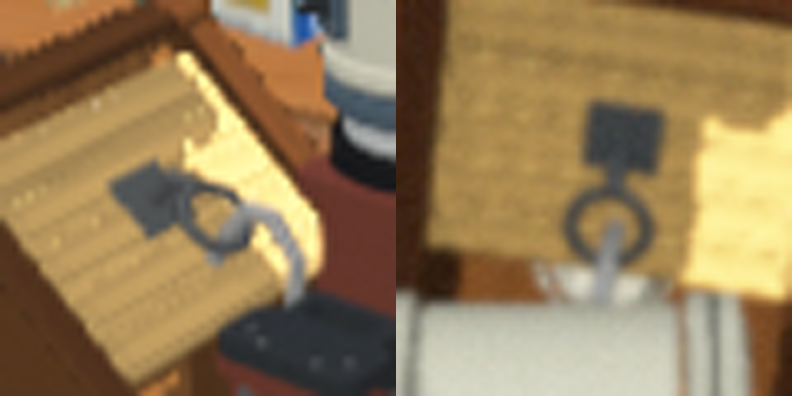

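Hooked: the ring and shutter moved down about 12 mm (top ring (609,225)). Continuing to ease it down.

Emit:
servo_tool --plan '[[[1,-0.057,0.01,-0.048,0,0,0],[1,-0.057,0.01,-0.048,0,0,0],[1,-0.057,0.01,-0.048,0,0,0],[1,-0.057,0.01,-0.048,0,0,0],[1,-0.038,0.006,-0.032,0,0,0]]]'

```text
t: 7.52
ee_pos: [467.7, 12.9, 212.6]
orientation: [3.13, -0.266, -0.0]
ft_force: [1.4, 0.4, 0.3]
width: 15.8
grasp_force: 29.9
```

```bash
python3 -c "
from h import *
st()"
```

```text
down 32.3 n 1.4 l 0.1 pull 2.2 fn 0.6 fl 0.6 t 7.5167 15.770745720744044
```

Emit:
servo_tool --plan '[[[1,-0.028,0.005,-0.024,0,0,0],[1,-0.028,0.005,-0.024,0,0,0],[1,-0.028,0.005,-0.024,0,0,0],[1,-0.028,0.005,-0.024,0,0,0]]]'

```text
t: 7.85
ee_pos: [463.5, 13.6, 208.9]
orientation: [3.13, -0.266, -0.0]
ft_force: [1.0, 0.1, 1.5]
width: 15.8
grasp_force: 29.9
```

Emit:
servo_tool --plan '[[[1,-0.028,0.005,-0.024,0,0,0],[1,-0.028,0.005,-0.024,0,0,0],[1,-0.028,0.005,-0.024,0,0,0],[1,-0.028,0.005,-0.024,0,0,0]]]'

```text
t: 8.18
ee_pos: [459.1, 14.4, 205.0]
orientation: [3.13, -0.266, 0.0]
ft_force: [1.6, 0.6, 0.7]
width: 16.1
grasp_force: 29.9
```

Emit:
servo_tool --plan '[[[1,-0.028,0.005,-0.024,0,0,0],[1,-0.028,0.005,-0.024,0,0,0],[1,-0.028,0.005,-0.024,0,0,0],[1,-0.028,0.005,-0.024,0,0,0]]]'

```text
t: 8.52
ee_pos: [454.7, 15.2, 201.3]
orientation: [3.13, -0.266, 0.001]
ft_force: [2.8, -1.0, 2.7]
width: 15.8
grasp_force: 29.9
```

Emit:
servo_tool --plan '[[[1,-0.028,0.005,-0.024,0,0,0],[1,-0.028,0.005,-0.024,0,0,0],[1,-0.028,0.005,-0.024,0,0,0]]]'

```text
t: 8.77
ee_pos: [453.4, 15.7, 199.3]
orientation: [-3.13, 0.266, -0.008]
ft_force: [5.2, -2.6, 6.2]
width: 15.8
grasp_force: 30.0
```

Emit:
servo_tool --plan '[[[1,-0.019,0.003,-0.016,0,0,0],[1,-0.019,0.003,-0.016,0,0,0],[1,0,0,0,0,0,0]]]'

```text
t: 9.02
ee_pos: [449.6, 16.1, 197.1]
orientation: [-3.13, 0.266, 0.0]
ft_force: [3.2, 1.3, -0.8]
width: 16.2
grasp_force: 29.9
```

Emit:
servo_tool --plan '[[[1,-0.019,0.003,-0.016,0,0,0],[1,-0.019,0.003,-0.016,0,0,0],[1,-0.019,0.003,-0.016,0,0,0]]]'

```text
t: 9.27
ee_pos: [446.2, 16.5, 194.5]
orientation: [3.13, -0.266, -0.005]
ft_force: [0.0, -0.4, -1.5]
width: 15.9
grasp_force: 29.9
```

```bash
python3 -c "
from h import *
st(); print(tri((312.75,170),(281,175.25))[0])
for k in range(2):
  vision.get_image('top'); st()"
```

```text
down 60.7 n 1.6 l 0.1 pull 0.1 fn 0.0 fl -0.4 t 9.2667 15.906516513948091
[592.51548027  -8.87662016 257.57821209]
down 60.9 n 1.6 l 0.0 pull 0.1 fn -0.1 fl -1.1 t 9.3167 16.04996282474147
down 60.6 n 1.6 l 0.0 pull 0.4 fn -0.2 fl -0.4 t 9.3667 15.515816346965066
```

Pull fell to zero, so the hook is slack and the catch has snapped. I'll centre the prong, back out along the normal, then check that the shutter stays put.

Emit:
servo_tool --plan '[[[1,0.038,-0.006,0.032,0,0,0],[1,0.038,-0.006,0.032,0,0,0],[1,-0.08,0.013,0.096,0,0,0],[1,-0.08,0.013,0.096,0,0,0]]]'

```text
t: 9.7
ee_pos: [444.0, 17.0, 205.7]
orientation: [3.13, -0.266, -0.001]
ft_force: [0.3, 0.8, -1.5]
width: 15.9
grasp_force: 29.9
```

```bash
python3 -c "
from h import *
st()"
```

```text
down 55.2 n 11.6 l 0.1 pull 0.2 fn 0.0 fl 0.9 t 9.7 15.867376933205973
```

Emit:
servo_tool --plan '[[[1,-0.16,0.027,0.19,0,0,0],[1,-0.16,0.027,0.19,0,0,0],[1,-0.24,0.04,0.29,0,0,0],[1,-0.24,0.04,0.29,0,0,0],[1,0,0,0,0,0,0]]]'

```text
t: 10.12
ee_pos: [410.8, 22.6, 245.7]
orientation: [-3.13, 0.266, -0.003]
ft_force: [0.4, 0.3, -2.1]
width: 16.0
grasp_force: 29.9
```

```bash
python3 - <<'E'
from h import *
st()
im=vision.get_image("top")[:,:,::-1].copy(); cv2.imwrite("pics/top6.png",im); cv2.imwrite("pics/side6.png",vision.get_image("side")[:,:,::-1])
# plate+ring template shift, from picture 3 to now
for n,b in (("top",(302,148,324,178)),("side",(263,164,290,184))):
    r=cv2.imread(f"pics/{n}3.png")
    for k in (5,6):
        c=cv2.imread(f"pics/{n}{k}.png"); x0,y0,x1,y1=b
        w=c[y0-15:y1+45,x0-20:x1+30]; m=cv2.matchTemplate(w,r[y0:y1,x0:x1],cv2.TM_CCOEFF_NORMED); _,v,_,p=cv2.minMaxLoc(m); print(n,k,v,p[0]-20,p[1]-15)
u,nn,l=frame(np.radians(-9.65)); R=np.array([592.5,-8.9,257.6])
for d in (12,50,55,60): print(d,(proj("top",R-d*u)-proj("top",R))[0],(proj("side",R-d*u)-proj("side",R))[0])
E
```

```text
down 55.2 n 63.9 l 0.1 pull -0.0 fn -0.6 fl 0.4 t 10.1167 15.992196555176145
top 5 0.8792791366577148 0 4
top 6 0.8829793930053711 -2 19
side 5 0.8960517644882202 2 3
side 6 0.8964502811431885 13 16
12 [-0.54873742  4.14206408] [2.68211772 3.46376839]
50 [-2.24973458 16.99589319] [11.20938772 14.47563872]
55 [-2.46946231 18.65785403] [12.33518808 15.92940738]
60 [-2.688252  20.3130742] [13.4618609  17.38428928]
```

The shutter is held at about 56 mm with the hook out. Now I'll carry the pole back over the rest.

Emit:
servo_tool --plan '[[[1,0,0,1,0,0,0],[1,0.455,1.0,0,0,0,1],[1,0.4,0.9,0,0,0,0.95],[1,0.4,0.9,0,0,0,0.95],[1,0.4,0.9,0,0,0,0.95]]]'

```text
t: 10.63
ee_pos: [478.2, 169.9, 283.7]
orientation: [-3.13, -0.266, -0.001]
ft_force: [0.7, -0.5, -1.3]
width: 16.0
grasp_force: 29.9
```

Emit:
servo_tool --plan '[[[1,0.16,0.39,0,0,0,0.69],[1,0,0,0,0,0,0],[1,0,0,0,0,0,0],[1,0,0,0,0,0,0]]]'

```text
t: 10.97
ee_pos: [483.2, 183.2, 283.0]
orientation: [3.121, 0.353, -0.003]
ft_force: [0.8, -0.6, -2.2]
width: 15.9
grasp_force: 29.9
```

```bash
python3 - <<'E'
from h import *
o=readout.get_obs();print(o["ee_pos"],o["orientation"],o["ft_force"])
R=cv2.Rodrigues(o["orientation"])[0];T=cv2.Rodrigues(np.array([3.1210,.3565,0.]))[0]
print("turn deg",np.degrees(cv2.Rodrigues(T@R.T)[0].T),"shift",np.array([483.45,186.2,146.8])-o["ee_pos"])
a=cv2.imread("pics/side2.png").astype(int); b=vision.get_image("side")[:,:,::-1]
cv2.imwrite("pics/side7.png",b)
E
```

```text
[483.15530327 183.15887267 283.02093528] [ 3.12097171e+00  3.53161748e-01 -2.97730763e-03] [ 0.83332742 -0.61005085 -2.16296866]
turn deg [[ 0.03531227 -0.10527809  0.12090422]] shift [   0.29469673    3.04112733 -136.22093528]
```

Emit:
servo_tool --plan '[[[1,0.005,0.075,0.05,0,0,0.02],[1,0,0,0,0,0,0],[1,0,0,0,0,0,0]]]'

```text
t: 11.27
ee_pos: [484.0, 186.3, 286.2]
orientation: [-3.121, -0.356, -0.001]
ft_force: [0.9, 1.0, -2.0]
width: 16.0
grasp_force: 29.9
```

```bash
python3 - <<'E'
from h import *
b=vision.get_image("side")[:,:,::-1]; cv2.imwrite("pics/side7.png",b)
o=readout.get_obs();print(o["ee_pos"],o["orientation"])
a=cv2.imread("pics/side2.png")
d=np.abs(a.astype(int)-b)[150:300,190:350].max(2)
print((d>60).sum())
# hook patch, tail patch, gripper patch shift (sub-regions in picture 2)
for nm,(x0,y0,x1,y1) in dict(hook=(226,184,252,206),tail=(286,232,308,258),grip=(244,200,290,240)).items():
    m=cv2.matchTemplate(np.ascontiguousarray(b[y0-8:y1+8,x0-8:x1+8]),a[y0:y1,x0:x1],cv2.TM_CCOEFF_NORMED);_,v,_,p=cv2.minMaxLoc(m)
    print(nm,v,p[0]-8,p[1]-8)
cv2.imwrite("pics/c7.png",cv2.hconcat([cv2.resize(i[150:300,190:350],None,fx=2.5,fy=2.5,interpolation=2) for i in (a,b)]))
E
```

```text
[484.00220392 186.40371111 286.08578956] [-3.12122341e+00 -3.56466319e-01 -6.59882705e-04]
385
hook 0.9821072816848755 0 0
tail 0.9876663684844971 0 0
grip 0.9201784133911133 -1 0
```

No slip in the grip. Lowering into the rest.

Emit:
servo_tool --plan '[[[1,-0.01,0,-0.6,0,0,0],[1,0,0,-0.7,0,0,0],[1,0,0,-0.7,0,0,0],[1,0,0,-0.6,0,0,0],[1,0,0,-0.3,0,0,0]]]'

```text
t: 11.73
ee_pos: [482.3, 186.1, 167.3]
orientation: [3.12, 0.357, -0.005]
ft_force: [-0.3, 0.4, -1.5]
width: 15.7
grasp_force: 29.9
```

Emit:
servo_tool --plan '[[[1,0,0,-0.2,0,0,0],[1,0,0,-0.1,0,0,0],[1,0,0,-0.1,0,0,0],[1,0,0,-0.05,0,0,0],[1,0,0,0,0,0,0]]]'

```text
t: 12.15
ee_pos: [483.9, 186.9, 152.2]
orientation: [-3.121, -0.358, -0.001]
ft_force: [-0.4, 0.8, -0.8]
width: 15.8
grasp_force: 29.9
```

Emit:
servo_tool --plan '[[[1,-0.01,-0.015,-0.05,0,0,0],[1,0,0,-0.04,0,0,0],[1,0,0,-0.03,0,0,0],[1,0,0,0,0,0,0]]]'

```text
t: 12.48
ee_pos: [483.3, 186.4, 147.2]
orientation: [-3.121, -0.358, -0.001]
ft_force: [-1.6, 1.3, 0.1]
width: 15.8
grasp_force: 29.9
```

Emit:
servo_tool --plan '[[[1,0,0,-0.02,0,0,0],[1,0,0,0,0,0,0],[1,0,0,0,0,0,0]]]'

```text
t: 12.73
ee_pos: [483.4, 186.5, 146.8]
orientation: [-3.121, -0.358, -0.001]
ft_force: [-2.9, 1.0, 6.1]
width: 15.9
grasp_force: 29.9
```

Seated (Fz about 6 N). Releasing slowly.

Emit:
servo_tool --plan '[[[0.58,0,0,0,0,0,0],[0.5,0,0,0,0,0,0],[0.4,0,0,0,0,0,0],[0.2,0,0,0,0,0,0],[0,0,0,0,0,0,0]]]'

```text
t: 13.15
ee_pos: [483.2, 186.2, 146.1]
orientation: [3.121, 0.358, -0.0]
ft_force: [0.8, -0.4, 0.1]
width: 36.2
grasp_force: 0.0
```

Emit:
servo_tool --plan '[[[-0.2,0,0,0,0,0,0],[-0.2,0,0,0,0,0,0],[-0.2,0,0,0,0,0,0],[-0.2,0,0,0,0,0,0],[-0.2,0,0,0,0,0,0]]]'

```text
t: 13.57
ee_pos: [483.2, 186.3, 146.3]
orientation: [3.121, 0.358, 0.0]
ft_force: [-0.4, -0.5, 0.2]
width: 52.7
grasp_force: 0.0
```

Emit:
servo_tool --plan '[[[-0.2,0,0,0.3,0,0,0],[-0.2,0,0,0.6,0,0,0],[-0.2,0,0,0.8,0,0,0],[-0.2,0,0,0.9,0,0,0],[-0.2,0,0,0.9,0,0,0]]]'

```text
t: 13.98
ee_pos: [482.7, 186.1, 287.4]
orientation: [3.121, 0.358, -0.002]
ft_force: [1.7, 0.0, 0.5]
width: 52.7
grasp_force: 0.0
```

Now I'll move clear (reversing the approach) and compare with the first pictures.

Emit:
servo_tool --plan '[[[-0.2,-0.31,-0.95,0,0,0,0],[-0.2,-0.31,-0.95,0,0,0,0],[-0.2,-0.31,-0.95,0,0,0,0],[-0.2,-0.31,-0.95,0,0,0,0],[-0.2,-0.31,-0.95,0,0,0,0]]]'

```text
t: 14.4
ee_pos: [420.2, -5.0, 286.4]
orientation: [3.121, 0.359, 0.001]
ft_force: [0.3, -0.9, 0.3]
width: 52.4
grasp_force: 0.0
```

Emit:
servo_tool --plan '[[[-0.2,-0.31,-0.95,0,0,0,0],[-0.2,-0.31,-0.95,0,0,0,0],[-0.2,-0.31,-0.95,0,0,0,0],[-0.2,-0.31,-0.95,0,0,0,0],[-0.2,-0.31,-0.95,0,0,0,0]]]'

```text
t: 14.82
ee_pos: [358.1, -195.3, 286.5]
orientation: [3.121, 0.358, 0.001]
ft_force: [0.7, -0.1, -0.7]
width: 52.8
grasp_force: 0.0
```

Emit:
servo_tool --plan '[[[-0.2,-0.31,-0.95,0,0,0,0],[-0.2,-0.31,-0.95,0,0,0,0],[-0.2,-0.31,-0.95,0,0,0,0],[-0.2,-0.31,-0.95,0,0,0,0],[-0.2,0,0,0,0,0,0]]]'

```text
t: 15.23
ee_pos: [308.2, -351.4, 286.8]
orientation: [3.118, 0.35, 0.001]
ft_force: [0.8, -0.5, 0.9]
width: 52.6
grasp_force: 0.0
```

```bash
python3 - <<'E'
from h import *
for n in("top","side"): cv2.imwrite(f"pics/{n}9.png",vision.get_image(n)[:,:,::-1])
for n,bs in dict(top=dict(hook=(226,174,246,212),tail=(240,222,262,250),pitcher=(210,134,240,174),timer=(298,246,328,275),cup=(374,226,402,254),bell=(408,234,436,262)),side=dict(hook=(228,236,272,276),tail=(284,286,316,312),pitcher=(184,262,216,308),timer=(338,260,364,286))).items():
    a=cv2.imread(f"pics/{n}0.png");b=cv2.imread(f"pics/{n}9.png")
    for k,(x0,y0,x1,y1) in bs.items():
        m=cv2.matchTemplate(b[y0-6:y1+6,x0-6:x1+6],a[y0:y1,x0:x1],cv2.TM_CCOEFF_NORMED);_,v,_,p=cv2.minMaxLoc(m);print(n,k,round(v,3),p[0]-6,p[1]-6)
a=cv2.imread("pics/top9.png")[120:280,200:360];b=cv2.imread("pics/side9.png")[150:310,180:340]
cv2.imwrite("pics/c9.png",cv2.hconcat([cv2.resize(i,None,fx=2.5,fy=2.5,interpolation=2) for i in (a,b)]))
E
```

```text
top hook 0.997 0 0
top tail 0.987 0 0
top pitcher 0.999 0 0
top timer 0.999 0 0
top cup 0.996 0 0
top bell 0.999 0 0
side hook 0.998 0 0
side tail 0.87 0 0
side pitcher 1.0 0 0
side timer 1.0 0 0
```

View pics/c9.png

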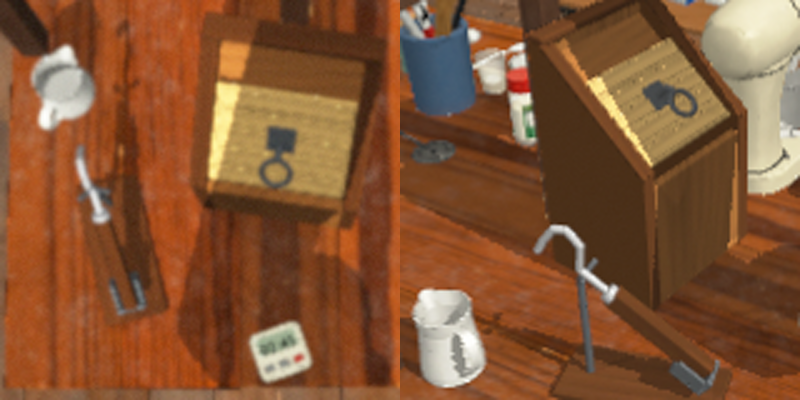

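The shutter is down and held (ring at (277,168) in the crop), the pole lies in its rest as before, and the bystanders haven't moved.

```bash
python3 -c "
from workcell import close_job
print(close_job())"
```

```text
the job is handed in; nothing more can be done
None
```

The shutter is caught shut at about 56 mm of travel; the highest pull I read was about 9 N. The pole is back in its rest, and the cup, bell, pitcher and timer haven't moved. The job is handed in, though it returned no verdict.

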